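# Free the ribbon dispenser's gate with the forked tool

### The job

The ribbon roll in the dispenser is to be changed. Take the forked tool off its two-pin rack, set its fork astride the steel spring bar and push the brass collar sideways into the housing until the gate in front of the ribbon is freed and drops open, then hang the tool back on the rack with both holes on both pins. Do not touch the dispenser with the gripper and leave the other goods where they are.

Things in the scene. Friction and masses are not known exactly. Their poses are not given: they have to be found in the camera images.
- tool_grip (a point): forked hand tool, flat, 168 mm tall, 120 g, hanging upright on the rack at the start; this point is the middle of its blue handle (30 mm along x, 16 mm thick along y, from 41 mm below to 33 mm above this point). Axes: x along the tool's width (through both tines and both holes), y through its thickness, z up from fork to handle; same turned half round. Grasp from above on the two y faces
- tool_fork (a point): point in the middle of the tool's fork slot, 15 mm above the tine tips, 120 mm below tool_grip, same axes. The two steel tines (12 mm wide, 6 mm thick along y) hang down on either side of a slot 14 mm wide along x and 32 mm deep, so the slot's closed end is 17 mm above this point
- tool_holes (a point): point half-way between the tool's two 13 mm holes, 58 mm below tool_grip, same axes; the holes go through along y and lie 16 mm to either side along x, in a steel plate 56 mm wide and 8 mm thick
- rack_pins (a point): fixed dark wooden tool rack: the point half-way between the roots of its two level steel pins, on its upright board's front face, 100 mm above the table. Pins 7 mm thick, round ended, 32 mm apart along x, 29 mm long, pointing along this frame's -y. The tool hangs with its y parallel to this y, tool_holes 4 to 6 mm along -y and 3 mm below this point
- bar_collar (a point): brass collar (28 mm across, 6 mm thick) on the dispenser's steel spring bar (8 mm thick), 88 mm above the table: the point on the bar's axis in the collar face that is to be pushed, which looks to -y. The bar runs along this frame's y; z is up, -x the dispenser's front. Push along +y. On the -y side are 24 mm of bare bar between this face and the gate's lug, room for the tines
- spring_bar (a joint): how far the spring bar is pushed into its housing, m: 0 at rest, 0.016 fully in. The push needed is 1 N at the start and about 5 N fully in. Its tip leaves the gate's lug at about 0.006 to 0.010; it returns by itself when released
- gate (a joint): angle of the aluminium gate strap in front of the red ribbon roll, rad: 0 upright and latched by the bar's tip, 1.4 fully dropped towards the dispenser's front. Once the tip is out of its lug it drops open by itself, within about a second
- gate_lug (a point): centre of the gate lug's hole mouth (lug 22 mm thick, 24 mm high, top 100 mm above the table when shut); the tip of the bar enters here. Lies 24 mm along -y of bar_collar when shut
- spare_spool: bystander: spool of gold ribbon, 73x66x24 mm, origin at the centre of its underside
- tags: bystander: flat pack of gift tags, 110x42x11 mm, origin under its centre
- blue_soap: bystander: blue bar of soap, 60x85x28 mm, origin under its centre
- tape: bystander: roll of brown tape lying flat, 93x91x48 mm, origin under its centre
- rack: the rack's body, axes as rack_pins, origin on the table under rack_pins. Its board rises 14 mm above the pins, is 76 mm wide along x and 12 mm thick (on +y of the pins); foot 110 mm along x, 90 mm along y, 12 mm high
- dispenser: the fixed dispenser's body, axes as bar_collar, origin under its foot's centre (foot 105 along x, 170 along y, 12 mm high); bar axis at x = -14 mm, collar face at y = +19 mm. Black housing from y = 43 to 77 mm, top at 106 mm; wooden back board at x = 25 to 37 mm, y = -80 to 14 mm, 116 mm high, with the red ribbon roll in front of it
Not all that is in view belongs to the job. There is more than one size of the part that bears tool_grip; the job needs the larger.

How it is judged:
By the outcome, as a careful person would: the job done as asked, in the order asked, and still so for the second after the job is handed in, with the robot touching nothing.
It also fails if it takes over 64 s, if anything falls off the work surface, if the arm or the gripper's body presses on something with over 40 N, if the wrist force passes 120 N, or if a joint passes its speed limit or range.

### The arm

A 7-joint arm with a two-finger parallel gripper is mounted at the origin on a cart in front of the work surface, level with it; the furniture and walls round the work are solid. World frame = base frame: x ahead of the robot, y to its left, z up, the work surface at z = 0. Lengths are in m, angles in rad, forces in N, time in s.
With the tool pointing down it reaches from about 0.425 to 0.95 m from the base axis. Payload 16.7 kg.
Tool frame: the origin (TCP) lies between the finger pads; the fingertips stand env.tips_ahead ahead of it and the grasp point (between the pads) lies 2 mm behind it (env.tips_ahead is the distance from the TCP to the fingertips, in m); z points along the fingers, y is the direction in which the jaws open and shut (so a half turn about z gives the same grasp; the last joint's range is limited). The gripper opens to 94 mm and grips with 3 to 60 N. Pads are 16 mm wide; open, the fingers measure 119 mm over their backs; the gripper's body (75 mm by 177 mm) begins 78 mm behind the grasp point.
Start: joints at [-1.25, 0.426, 0.074, 1.606, -0.034, 1.111, -0.067], TCP at [0.306, 0.602, 0.222] pointing down, gripper open.
Joint ranges: [-2.85, 2.85], [-0.5, 2.14], [-1.23, 1.37], [0.21, 2.46], [-1.02, 4.16], [0.16, 2.05], [-2.73, 2.73]. Speed limits (rad/s): [1.89, 1.89, 2.39, 2.39, 3.01, 3.01, 3.01].

### API

Orientations are given as [roll, pitch, yaw] about the fixed x, y, z axes, in that order (R = Rz(yaw) Ry(pitch) Rx(roll)).
In Python, from plant import env gives the robot as it stands. Calls block until the motion is done:
- env.reach(position, orientation): joint-space move of the TCP to a pose.
- env.line_to(position, ori=None, rate=0.15, threshold=None): straight line of the TCP; ori=None keeps the orientation; rate is the mean speed in m/s. With threshold (N) it stops when the force on the tool has changed by that much, and returns True; else False.
- env.goto_joints(angles): joint-space move.
- env.gripper_to(opening): opening from 0.0 (shut) to 1.0 (fully open); the grip force is fixed at half the most; returns when the fingers have stopped.
- env.pause(seconds).
- env.solve_ik(position, orientation): joint angles nearest the present ones, or None.
- env.read_state(): the state.
- env.read_camera(name): name is "scene" or "top" or "wrist"; returns the picture (400x640x3 uint8, red, green, blue); there is no depth.
- env.camera_info(name): a dict with "intrinsics" (3x3 intrinsics, pixels), "origin" and "rotation" of the camera in the world. Camera axes: x right, y down, z forward; pixel columns grow to the right and rows downward; lengths in m; the calibration is good to about 2 mm. A picture is of the moment at which its call begins: read the wrist's pose just before it. camera_info takes no time and is no camera call; for the wrist camera it gives the pose at the moment of the call.
A pose or a line that the arm cannot do raises env.IKError and nothing moves.
- env.job_done(): hands the job in, once; it reports no verdict.
Trained networks look in the newest picture that a camera, given by its name, has taken for a name from the list of things; names that differ only in an ending like _2 or _b are one class to them, and where a whole thing is asked for, a point or a joint stands for the part that bears it (a point fixed in the world has none). Each returns a list of dicts, best first, with "score" (0 to 1); they miss things now and then, are a little off and sometimes report something else, mostly with a low value. They report only what shows in the picture. A call takes as long as a camera call. They do not tell look-alikes from the thing itself.
- env.cut_out(camera, label): "region" (400x640 bool, what is visible of it) and "box" ([left, top, width, height] in pixels, round what is visible of it).
- env.tip_of(camera, label): "xy" ([column, row] in pixels: a listed point, or the origin of a listed thing).
The state is a dict: "time": time; "joint_positions": joint angles; "joint_vel": joint speeds; "joint_efforts": joint torques, N m; "tcp_pos": TCP position; "orientation": TCP orientation; "wrist_force": force on the tool from outside, world axes, zero at the start; "wrist_torque": the same for the moment, N m; "gripper_width": opening from 0.0 (shut) to 1.0 (fully open).
Only numpy, scipy, OpenCV 4.12 (cv2) and the standard library are available. Lean on these libraries where they do the work, as an engineer would, in place of code of your own. Each camera call takes 0.05 s, during which the arm holds its last target.

## Working session

There is one attempt and no reset: what is moved stays moved. The work goes in short steps, each a Python script; the robot and the scene stay as the last script left them, time stands still between calls to the robot, and variables do not carry over. Pictures are saved under pics/ and viewed, and the job is handed in when it is done.

```bash
ls; mkdir -p pics; python3 - <<'E'
from plant import env
import cv2
for n in ["scene","top","wrist"]:
    im=env.read_camera(n); cv2.imwrite(f"pics/a_{n}.png",im[:,:,::-1])
    i=env.camera_info(n); print(n,i["origin"],i["rotation"],i["intrinsics"])
    for l in ["tool_grip","tool_holes","tool_fork","rack_pins","bar_collar","gate_lug","dispenser","rack","spare_spool","tags","blue_soap","tape"]:
        print(n,l,[(round(d["score"],2),[round(float(v)) for v in d["xy"]]) for d in env.tip_of(n,l)][:4])
s=env.read_state();print(s, env.tips_ahead)
E
```

```text
pics
scene [-0.09577439 -0.54997623  1.00379135] [-2.38513658 -0.01487959 -0.81538579] [[415.98992039   0.         318.10309119]
 [  0.         415.98992039 197.24358175]
 [  0.           0.           1.        ]]
scene tool_grip [(0.82, [378, 229]), (0.52, [410, 222]), (0.16, [453, 296])]
scene tool_holes [(0.91, [378, 241]), (0.55, [406, 232])]
scene tool_fork [(0.87, [375, 259]), (0.65, [405, 241])]
scene rack_pins [(0.96, [376, 236])]
scene bar_collar [(0.44, [277, 178])]
scene gate_lug [(0.63, [282, 182])]
scene dispenser [(0.66, [284, 193])]
scene rack [(0.95, [371, 260])]
scene spare_spool [(0.93, [353, 207])]
scene tags [(0.62, [303, 242])]
scene blue_soap [(0.85, [241, 158]), (0.41, [286, 183])]
scene tape [(0.97, [450, 298])]
top [4.40165702e-01 7.84266207e-04 1.48676249e+00] [-3.06740802 -0.00756669 -1.58731086] [[393.06624746   0.         312.76197829]
 [  0.         393.06624746 197.6898135 ]
 [  0.           0.           1.        ]]
top tool_grip [(0.62, [375, 167]), (0.53, [367, 203])]
top tool_holes [(0.62, [367, 203]), (0.38, [370, 169])]
top tool_fork [(0.52, [366,
[... 819 characters left out ...]
-1.25045831,  0.42611334,  0.07388728,  1.6060072 , -0.03410206,
        1.11079748, -0.06708981]), 'joint_vel': array([-1.13801117e-03, -1.19748357e-03, -3.34211925e-05, -1.82205604e-03,
       -1.29818803e-03,  3.58026522e-04, -1.85559515e-03]), 'joint_efforts': array([ 1.76953517e-04, -9.35505581e+01,  3.66256602e+00, -4.54547739e+01,
       -4.91571764e-02,  1.29544968e-02,  1.29132007e-05]), 'tcp_pos': array([0.30559167, 0.60181666, 0.22245432]), 'orientation': array([-3.14152313e+00, -3.33497368e-05,  2.67171745e+00]), 'wrist_force': array([ 0.41476147, -0.25068474, -0.26998508]), 'wrist_torque': array([-0.0344283 ,  0.0036288 , -0.05264523]), 'gripper_width': 1.0031143743578916} 0.017
```

View pictures.

View pics/a_scene.png

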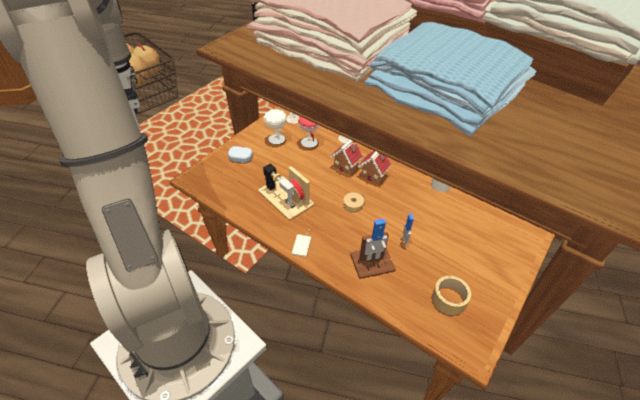

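View pics/a_top.png

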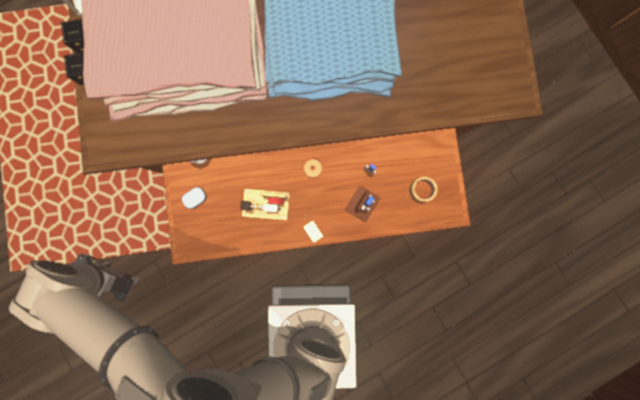

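```bash
cat > h.py <<'E'
import numpy as np
from scipy.spatial.transform import Rotation as R
CAM={"scene":([-0.09577439,-0.54997623,1.00379135],[-2.38513658,-0.01487959,-0.81538579],415.98992,318.10309,197.24358),
"top":([0.440165702,7.84266207e-04,1.48676249],[-3.06740802,-0.00756669,-1.58731086],393.066246,312.761978,197.689813)}
def cam(name,info=None):
    if info is not None:
        K=info["intrinsics"]; rot=np.array(info["rotation"])
        return np.array(info["origin"]),(R.from_euler('xyz',rot).as_matrix() if rot.size==3 else rot),K[0][0],K[0][2],K[1][2]
    o,r,f,cx,cy=CAM[name]; return np.array(o),R.from_euler('xyz',r).as_matrix(),f,cx,cy
def ray(c,u,v):
    o,M,f,cx,cy=c; d=M@np.array([(u-cx)/f,(v-cy)/f,1]); return o,d
def atz(c,u,v,z):
    o,d=ray(c,u,v); return o+d*(z-o[2])/d[2]
def proj(c,p):
    o,M,f,cx,cy=c; q=M.T@(np.array(p)-o); return np.array([f*q[0]/q[2]+cx,f*q[1]/q[2]+cy])
def tri(obs):
    A=np.zeros((3,3));b=np.zeros(3)
    for c,u,v in obs:
        o,d=ray(c,u,v); d=d/np.linalg.norm(d); P=np.eye(3)-np.outer(d,d); A+=P;b+=P@o
    x=np.linalg.solve(A,b); return x,[proj(c,x)-[u,v] for c,u,v in obs]
E
python3 - <<'E'
from h import *
import cv2
s,t=cam("scene"),cam("top")
for n,a,b,z in [("grip",(378,229),(367,203),.155),("grip2",(410,222),(375,167),.155),("holes",(378,241),(367,203),.097),("pins",(376,236),(364,200),.1),("collar",(277,178),(257,205),.088),("lug",(282,182),(264,206),.088),("rack",(371,260),(360,202),0),("disp",(284,193),(265,201),0),("spool",(353,207),(311,166),0),("tape",(450,298),(421,192),0)]:
    print(n,tri([(s,*a),(t,*b)])[0].round(3),atz(s,*a,z).round(3),atz(t,*b,z).round(3))
for n,box in [("scene",(220,130,480,310)),("top",(180,130,460,250))]:
    im=cv2.imread(f"pics/a_{n}.png");x0,y0,x1,y1=box
    k=min(800/(x1-x0),600/(y1-y0)); cv2.imwrite(f"pics/a_{n}_z.png",cv2.resize(im[y0:y1,x0:x1],None,fx=k,fy=k,interpolation=cv2.INTER_CUBIC))
E
```

```text
grip [ 0.52  -0.198  0.153] [ 0.522 -0.201  0.155] [ 0.518 -0.195  0.155]
grip2 [ 0.647 -0.232  0.102] [ 0.601 -0.248  0.155] [ 0.641 -0.226  0.155]
holes [ 0.523 -0.205  0.105] [ 0.531 -0.203  0.097] [ 0.521 -0.203  0.097]
pins [ 0.532 -0.192  0.108] [ 0.539 -0.19   0.1  ] [ 0.532 -0.193  0.1  ]
collar [0.52  0.19  0.079] [0.513 0.183 0.088] [0.521 0.187 0.088]
lug [0.517 0.164 0.081] [0.512 0.159 0.088] [0.517 0.163 0.088]
rack [ 0.532 -0.192 -0.005] [ 0.528 -0.194  0.   ] [ 0.531 -0.191  0.   ]
disp [0.536 0.171 0.012] [0.539 0.184 0.   ] [0.541 0.169 0.   ]
spool [ 0.676 -0.007 -0.032] [ 0.651 -0.023  0.   ] [ 0.672 -0.008  0.   ]
tape [ 0.567 -0.425  0.013] [ 0.58  -0.427  0.   ] [ 0.566 -0.424  0.   ]
```

View pics/a_scene_z.png

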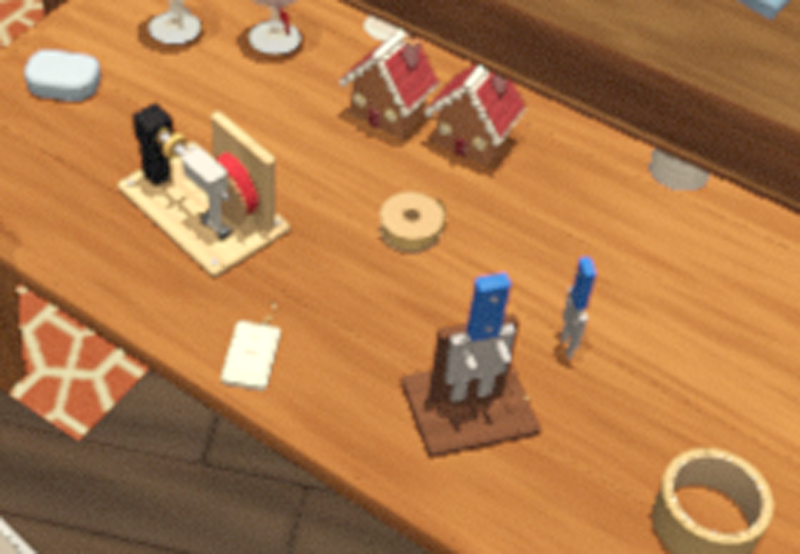

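View pics/a_top_z.png

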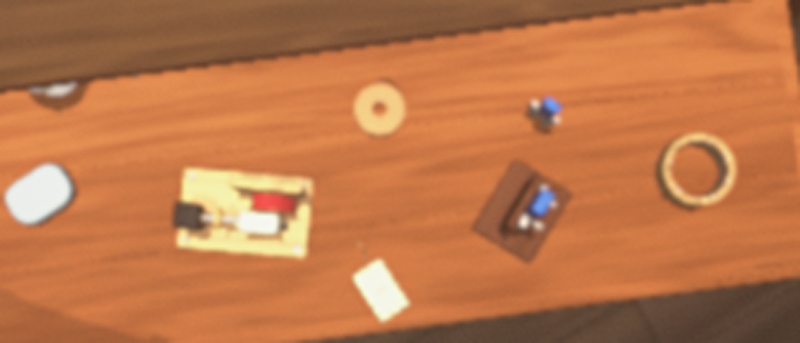

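```bash
python3 - <<'E'
from plant import env
import numpy as np
for p,y in [((0.475,-0.27,0.33),2.57),((0.475,-0.27,0.33),-.57),((0.52,-0.2,0.153),2.57),((0.52,-0.2,0.153),-.57),((0.52,0.18,0.206),3.07),((0.52,0.18,0.206),-.07),((0.52,0.18,0.3),-3.13)]:
    q=env.solve_ik(list(p),[np.pi,0,y]); print(p,y,None if q is None else np.round(q,2))
E
```

```text
(0.475, -0.27, 0.33) 2.57 [-0.65  0.3   1.31  1.8  -0.31  1.27  1.74]
(0.475, -0.27, 0.33) -0.57 [-0.61  0.26  1.24  1.8  -0.26  1.26 -1.45]
(0.52, -0.2, 0.153) 2.57 [-0.45  0.44  0.9   1.98 -0.43  0.93  1.67]
(0.52, -0.2, 0.153) -0.57 [-0.62  0.62  1.22  1.98 -0.69  1.03 -1.22]
(0.52, 0.18, 0.206) 3.07 [-0.65  0.24  0.23  1.92 -0.07  0.99  1.11]
(0.52, 0.18, 0.206) -0.07 [-1.05  0.29  0.73  1.94 -0.23  1.   -1.86]
(0.52, 0.18, 0.3) -3.13 [-0.67  0.16  0.25  1.8  -0.04  1.19  1.17]
```

```bash
cat > look.py <<'E'
from plant import env
from h import *
import cv2,pickle
def look(tag,labels):
    info=env.camera_info("wrist"); im=env.read_camera("wrist"); cv2.imwrite(f"pics/{tag}.png",im[:,:,::-1])
    out={}
    for l in labels:
        out[l]=[(round(d["score"],2),[round(float(v),1) for v in d["xy"]]) for d in env.tip_of("wrist",l)][:3]
        print(tag,l,out[l])
    pickle.dump((dict(info),out),open(f"{tag}.pkl","wb"))
E
python3 - <<'E'
from look import *
pi=np.pi
D=["bar_collar","gate_lug","dispenser"]
T=["tool_grip","tool_holes","rack_pins","tool_fork"]
t0=env.read_state()["time"]
env.reach([0.50,0.10,0.34],[pi,0,3.07]); look("d1",D); print(env.read_state()["time"]-t0)
env.line_to([0.46,0.22,0.34],rate=.25); look("d2",D);print(env.read_state()["time"]-t0)
env.reach([0.48,-0.27,0.34],[pi,0,2.57]); look("r1",T);print(env.read_state()["time"]-t0)
env.line_to([0.58,-0.26,0.34],rate=.25); look("r2",T);print(env.read_state()["time"]-t0, env.read_state())
E
```

```text
d1 bar_collar [(0.62, [382.7, 183.3])]
d1 gate_lug [(0.66, [72.0, 209.8]), (0.57, [364.2, 179.0]), (0.37, [540.6, 184.0])]
d1 dispenser [(0.85, [357.2, 178.1])]
2.1833
d2 bar_collar [(0.77, [289.6, 220.6]), (0.45, [280.0, 207.0])]
d2 gate_lug [(0.57, [270.4, 212.3])]
d2 dispenser [(0.64, [278.9, 209.3])]
3.0416999999999996
r1 tool_grip [(0.92, [397.1, 185.8])]
r1 tool_holes [(0.72, [405.5, 251.4]), (0.64, [381.6, 175.0])]
r1 rack_pins [(0.57, [387.7, 175.0])]
r1 tool_fork [(0.6, [377.1, 166.6]), (0.51, [398.5, 239.9])]
5.075
r2 tool_grip [(0.66, [369.6, 204.2]), (0.65, [336.9, 102.8])]
r2 tool_holes [(0.56, [363.5, 195.5])]
r2 rack_pins [(0.79, [336.8, 103.2])]
r2 tool_fork [(0.6, [358.4, 190.1])]
5.875 {'time': 7.825, 'joint_positions': array([-0.33205732,  0.3763143 ,  0.89255416,  1.58664948, -0.30052273,
        1.32258955,  1.59924102]), 'joint_vel': array([-0.00059933,  0.00065006, -0.0040615 , -0.00282793, -0.00211338,
       -0.00111791,  0.00043733]), 'joint_efforts': array([-1.56106870e-02, -6.80952215e+01,  1.56382209e+01, -4.69056344e+01,
        4.16855305e-02,  6.79047592e-02,  4.05054952e-04]), 'tcp_pos': array([ 0.57944171, -0.26022986,  0.34045166]), 'orientation': array([3.14074975e+00, 4.12026018e-04, 2.56937431e+00]), 'wrist_force': array([0.28895934, 0.29372186, 0.34099261]), 'wrist_torque': array([ 0.0166338 , -0.00162415,  0.04466443]), 'gripper_width': 0.9996258436561541}
```

```bash
python3 - <<'E'
import cv2,numpy as np
for a,b in [("d1","d2"),("r1","r2")]:
    A,B=[cv2.imread(f"pics/{n}.png") for n in (a,b)]
    cv2.imwrite(f"pics/{a}s.png",np.vstack([cv2.resize(A,(480,300)),cv2.resize(B,(480,300))]))
E
```

```text
(no output)
```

View pics/d1s.png

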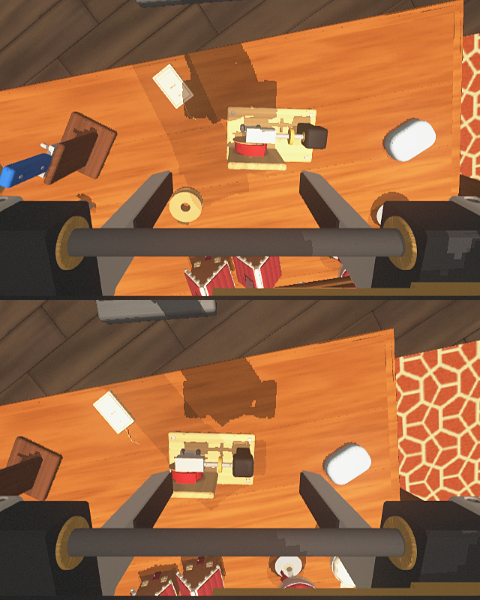

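View pics/r1s.png

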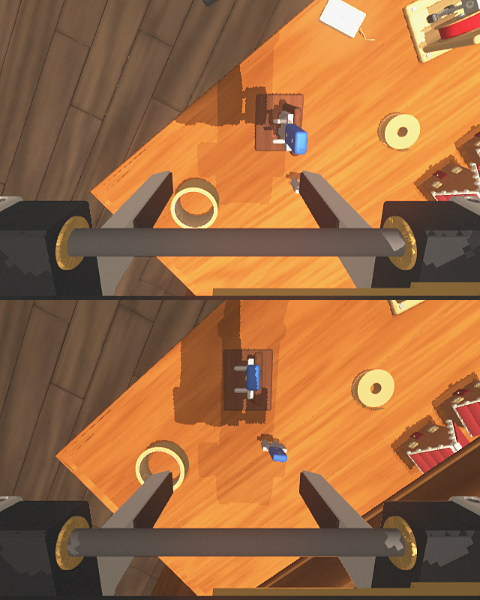

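```bash
python3 - <<'E'
import cv2,numpy as np
def crop(n,x0,y0,w,h,k):
    A=cv2.imread(f"pics/{n}.png")[y0:y0+h,x0:x0+w]
    A=cv2.resize(A,None,fx=k,fy=k,interpolation=cv2.INTER_CUBIC)
    for i in range(0,w,10):
        cv2.line(A,(i*k,0),(i*k,4 if i%50 else 12),(0,255,0),1)
        if i%20==0: cv2.putText(A,str(x0+i),(i*k,20),0,.35,(0,255,0),1)
    for i in range(0,h,10):
        cv2.line(A,(0,i*k),(5,i*k),(0,255,0),1)
        if i%20==0: cv2.putText(A,str(y0+i),(6,i*k+4),0,.35,(0,255,0),1)
    return A
cv2.imwrite("pics/zd1.png",crop("d1",295,135,145,100,5))
cv2.imwrite("pics/zd2.png",crop("d2",215,165,135,105,5))
cv2.imwrite("pics/zr.png",np.hstack([crop("r1",330,115,90,100,4),crop("r2",285,55,90,100,4)]))
E
```

```text
(no output)
```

View pics/zd1.png

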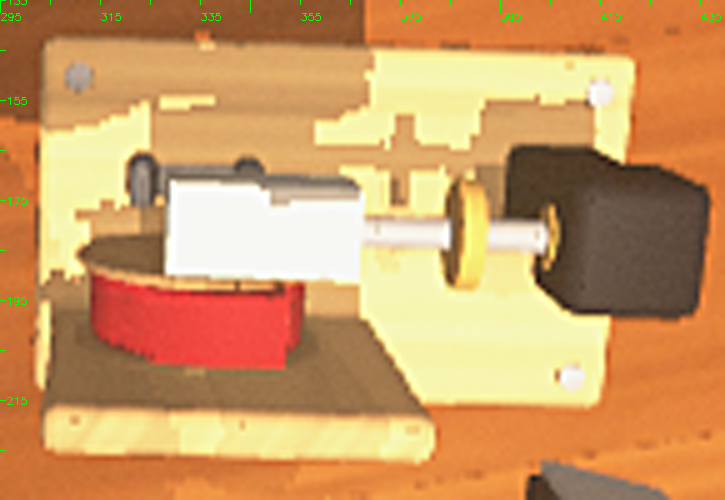

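View pics/zd2.png

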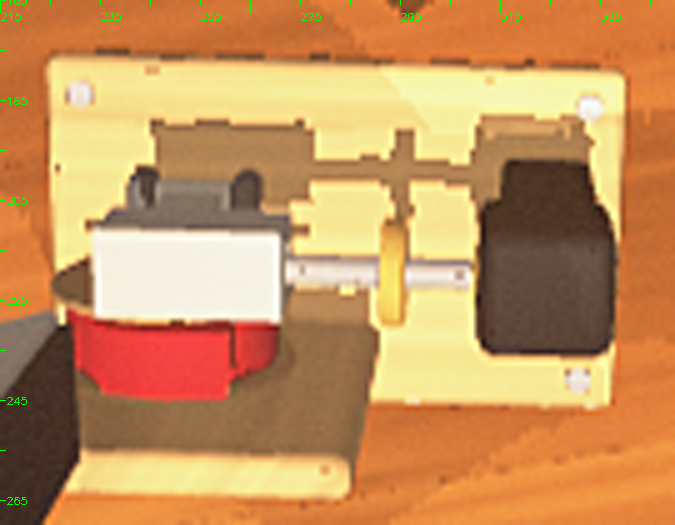

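View pics/zr.png

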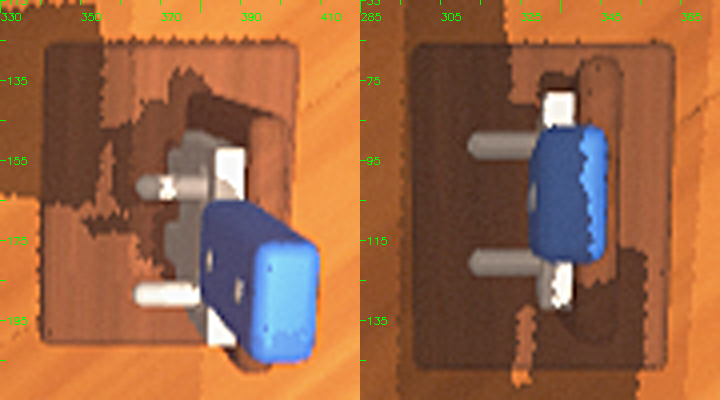

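```bash
cat > fit.py <<'E'
from h import *
import pickle
from scipy.optimize import least_squares
C={n:cam(None,pickle.load(open(n+".pkl","rb"))[0]) for n in ("d1","d2","r1","r2")}
def w(p,q):
    c,s=np.cos(p[2]),np.sin(p[2]); return np.array([p[0]+c*q[0]-s*q[1],p[1]+s*q[0]+c*q[1],q[2]])
def fit(obs,p0,extra=None):
    def f(p):
        r=[]
        for n,m,uv in obs:
            mm=m(p) if callable(m) else m
            r+=list(proj(C[n],w(p,np.array(mm)/1000))-uv)
        return r
    s=least_squares(f,p0,loss="soft_l1",f_scale=1.0); 
    r=np.array(f(s.x)).reshape(-1,2)
    return s.x,r
D=[("d1",(-52.5,-85,12),(303.6,143)),("d1",(-52.5,85,12),(422,146.6)),("d1",(52.5,85,12),(415.4,215.8)),
("d1",(25,-80,116),(304,216.6)),("d1",(25,14,116),(381.4,217.4)),("d1",(37,14,116),(381.4,227)),("d1",(-14,19,88),(385.3,181.8)),
("d2",(-52.5,-85,12),(225,176.6)),("d2",(-52.5,85,12),(340,179.4)),("d2",(52.5,85,12),(337.2,246)),
("d2",(25,14,116),(285,256.6)),("d2",(37,14,116),(284.6,264.4)),("d2",(-14,19,88),(291.4,219.4))]
fr=lambda x,dy:(lambda p:(x,p[3]*1000+dy,12))
Rk=[("r1",fr(-55,0),(340.75,125.75)),("r1",fr(-55,90),(404.5,125.75)),("r1",fr(55,0),(340,200.5)),
("r2",fr(-55,0),(298,66)),("r2",fr(-55,90),(363.75,66)),("r2",fr(55,0),(298.75,147)),("r2",fr(55,90),(360.75,147)),
("r1",(-16,-29,100),(364.25,161.75)),("r1",(16,-29,100),(363.75,188.5)),("r2",(-16,-29,100),(312.5,91.5)),("r2",(16,-29,100),(312.5,120.75))]
if __name__=="__main__":
    np.set_printoptions(precision=4,suppress=True)
    p,r=fit(D,[.54,.17,-.07]); print("disp",p);print(r.round(1).tolist()); print("collar",w(p,np.array([-14,19,88])/1000))
    p,r=fit(Rk,[.53,-.19,-.57,-.06]); print("rack",p);print(r.round(1).tolist())
    for n,uv in [("r1",(401.2,190.2)),("r2",(338,103.5))]:
        h=atz(C[n],*uv,.188); c,s=np.cos(p[2]),np.sin(p[2]); d=h[:2]-p[:2]; print(n,"handle",h,"in rack",c*d[0]+s*d[1],-s*d[0]+c*d[1])
    print(tri([(C["r1"],401.2,190.2),(C["r2"],338,103.5)]))
E
python3 fit.py
```

```text
disp [ 0.5287  0.1652 -0.0958]
[[-0.9, -0.5], [0.8, -1.0], [0.3, 0.9], [-1.3, -0.2], [1.3, 1.0], [0.6, 1.1], [-0.5, -0.5], [-2.0, -0.5], [0.3, -0.4], [0.2, 0.9], [0.0, -0.2], [0.4, 1.2], [-0.4, -0.6]]
collar [0.5166 0.1854 0.088 ]
rack [ 0.5287 -0.1962 -0.5687 -0.0507]
[[0.2, -0.3], [1.0, -0.3], [-0.4, 1.2], [-1.2, -0.7], [0.2, -0.9], [-0.8, 0.9], [0.7, 0.7], [0.1, 0.1], [-0.3, -0.0], [0.1, -0.0], [0.2, 0.1]]
r1 handle [ 0.5242 -0.2007  0.188 ] in rack -0.0013326265729775673 -0.0062301655748685245
r2 handle [ 0.5251 -0.2009  0.188 ] in rack -0.0005047559732435964 -0.0059127746366411955
(array([ 0.5251, -0.2006,  0.1853]), [array([-0.1143,  0.0793]), array([ 0.1157, -0.0924])])
```

```bash
python3 - <<'E'
from look import *
pi=np.pi; Y=2.573
env.reach([0.5250,-0.2007,0.26],[pi,0,Y])
hit=env.line_to([0.5250,-0.2007,0.153],rate=.1,threshold=8)
s=env.read_state();print(hit,s["tcp_pos"],s["wrist_force"],s["time"])
if not hit:
    env.gripper_to(0.0); env.pause(.2); s=env.read_state();print(s["gripper_width"]*94,s["tcp_pos"],s["wrist_force"],s["wrist_torque"],s["time"])
    look("g1",["tool_grip"])
E
```

```text
False [ 0.52532876 -0.20085913  0.1535421 ] [ 0.55823872 -0.71932257 -0.31968992] 9.575
15.829826701515517 [ 0.52501264 -0.20071779  0.1530167 ] [-0.81307245  0.5406066  -0.33105779] [ 0.01927709 -0.03082036  0.03632173] 10.95
g1 tool_grip [(0.8, [313.4, 255.6])]
```

View pics/g1.png

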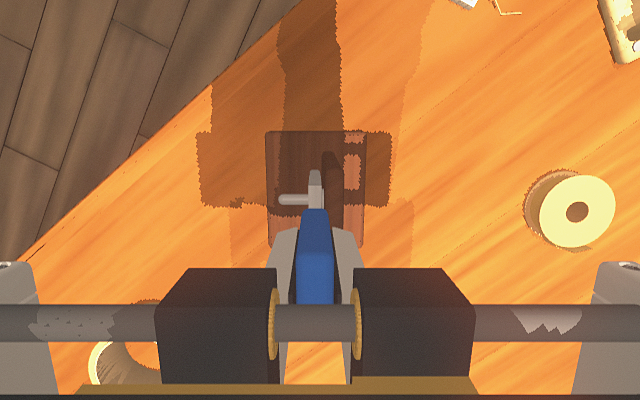

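```bash
python3 - <<'E'
from look import *
pi=np.pi; Y=2.573
g=np.array([0.5250,-0.2007,0.153]); n=np.array([-.5386,-.8426,0])
print(env.line_to(list(g+[0,0,.003]),rate=.03,threshold=10))
s=env.read_state();print(s["tcp_pos"],s["wrist_force"])
print(env.line_to(list(g+[0,0,.003]+n*.05),rate=.06,threshold=10))
s=env.read_state();print(s["tcp_pos"],s["wrist_force"],s["gripper_width"]*94)
print(env.line_to(list(g+[0,0,.15]+n*.05),rate=.15))
s=env.read_state();print(s["tcp_pos"],s["wrist_force"],s["wrist_torque"],s["time"])
look("l1",["tool_grip","tool_holes","tool_fork"])
im=env.read_camera("scene");cv2.imwrite("pics/l1s.png",im[100:300,220:520,::-1])
E
```

```text
False
[ 0.52506202 -0.20074949  0.15619004] [ 0.0641327   0.16119537 -1.12338289]
False
[ 0.4983124  -0.24251352  0.15596264] [ 0.53185288 -1.30260176 -1.1636878 ] 15.727323529593418
False
[ 0.49774388 -0.24257124  0.30224859] [-0.00906268  1.1243466  -1.2703757 ] [ 0.04150213 -0.05900518 -0.03680701] 13.4167
l1 tool_grip [(0.64, [313.1, 257.9]), (0.58, [395.9, 281.9])]
l1 tool_holes [(0.78, [388.4, 263.5]), (0.62, [311.4, 221.7])]
l1 tool_fork [(0.72, [385.3, 251.1]), (0.7, [355.9, 166.8])]
```

View pics/l1.png

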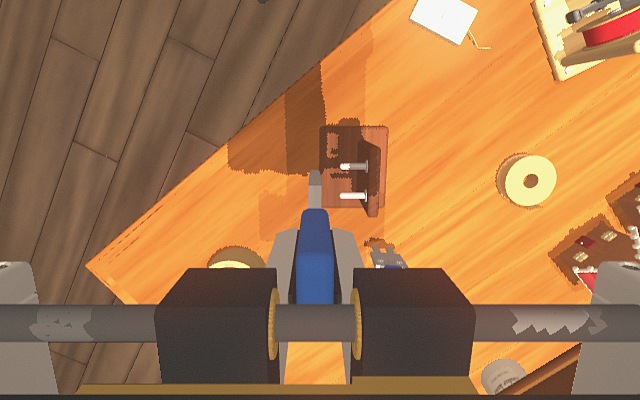

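View pics/l1s.png

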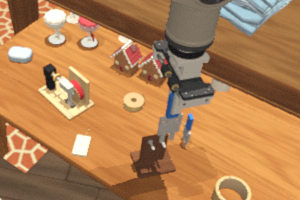

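```bash
python3 - <<'E'
from look import *
pi=np.pi; Y=3.0458
env.reach([.5155,.1735,.31],[pi,0,Y])
env.line_to([.5155,.1735,.245],rate=.1,threshold=8)
s=env.read_state();print(s["tcp_pos"],s["orientation"],s["wrist_force"],s["time"])
look("p1",["tool_fork","bar_collar","gate_lug"])
im=env.read_camera("scene");cv2.imwrite("pics/p1s.png",cv2.resize(im[130:250,210:370,::-1],None,fx=5,fy=5,interpolation=cv2.INTER_CUBIC))
E
```

```text
[0.51585609 0.17334994 0.24541681] [3.14143160e+00 5.22153427e-04 3.04542907e+00] [ 0.2660701   1.51774227 -1.14204335] 16.0083
p1 tool_fork []
p1 bar_collar [(0.83, [327.7, 190.5])]
p1 gate_lug [(0.82, [302.7, 187.3])]
```

View pics/p1.png

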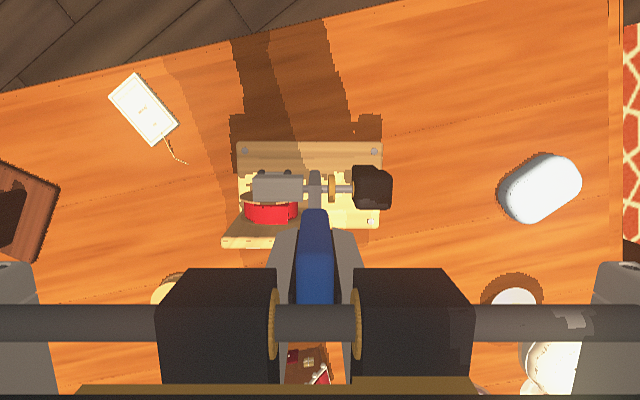

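View pics/p1s.png

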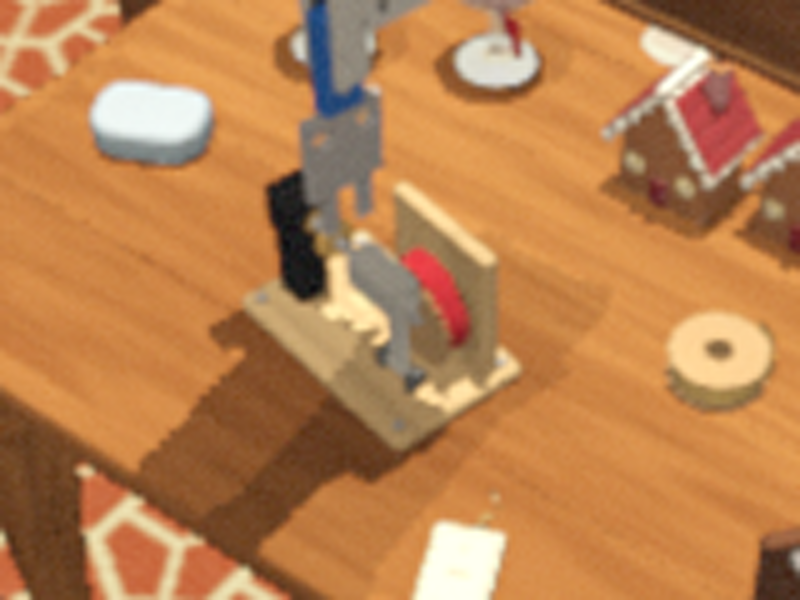

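```bash
python3 - <<'E'
from h import *
import cv2,pickle
s=cam("scene"); c1=cam(None,pickle.load(open("p1.pkl","rb"))[0])
p=np.array([.51565,.17335,.2454]); yaw=3.0458-np.pi; X=np.array([np.cos(yaw),np.sin(yaw),0]);Yv=np.array([-X[1],X[0],0])
g=p+[0,0,.002]
K=5
A=cv2.resize(cv2.imread("pics/p1.png")[130:250,225:405],None,fx=4.4,fy=4.4,interpolation=cv2.INTER_CUBIC)
S=cv2.imread("pics/p1s.png")
col=np.array([.5166,.1854,.088])
pts={}
for sx in(-1,1):
    for a in (7,19):
        pts[f"t{sx}{a}"]=g+X*sx*a/1000-[0,0,.135]
    pts[f"h{sx}"]=g+X*sx*.016-[0,0,.058]
for d in (0,-.012,-.024): pts[f"c{d}"]=col+Yv*d
pts["ctop"]=col+[0,0,.014]; pts["cfr"]=col-X*.014
for n,q in pts.items():
    u=proj(s,q); v=proj(c1,q)
    cv2.circle(S,tuple(int(t) for t in (u-[210,130])*5),3,(0,255,0),-1)
    cv2.circle(A,tuple(int(t) for t in (v-[225,130])*4.4),3,(0,255,0),-1)
cv2.imwrite("pics/p1o.png",S[100:450,150:600]);cv2.imwrite("pics/p1w.png",A)
E
```

```text
(no output)
```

View pics/p1o.png

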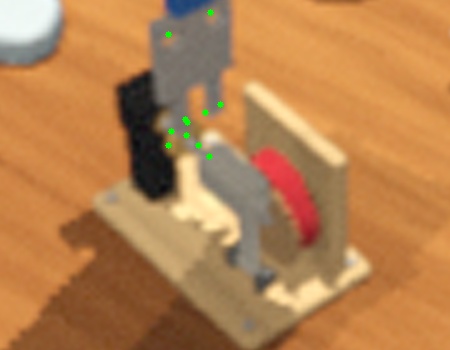

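View pics/p1w.png

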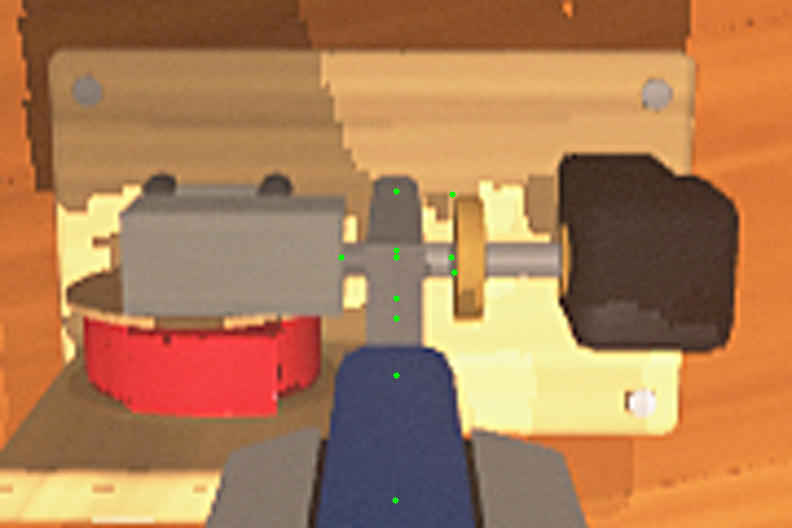

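```bash
python3 - <<'E'
import cv2
S=cv2.imread("pics/p1s.png")
A=S[180:340,230:470]; A=cv2.resize(A,None,fx=3.3,fy=3.3,interpolation=cv2.INTER_CUBIC)
B=cv2.imread("pics/p1o.png")[80:180,130:280]; print(A.shape)
cv2.imwrite("pics/p1q.png",A)
cv2.imwrite("pics/p1q2.png",cv2.resize(B,None,fx=5,fy=5))
E
```

```text
(528, 792, 3)
```

View pics/p1q.png

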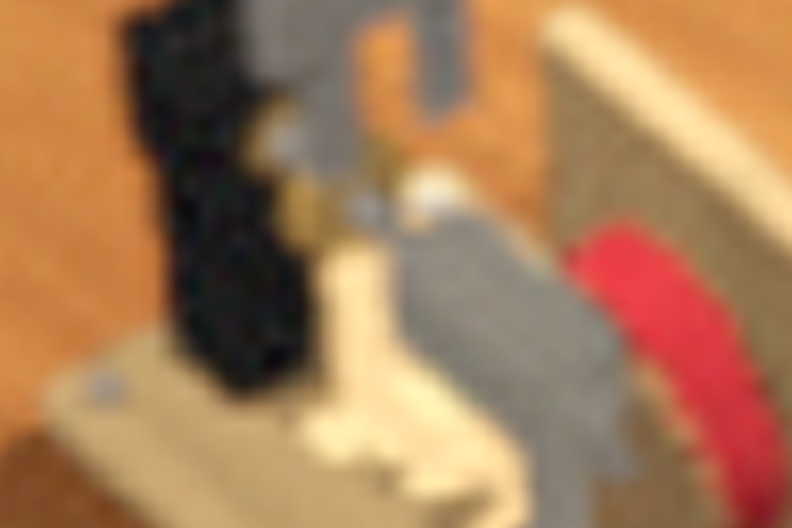

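View pics/p1q2.png

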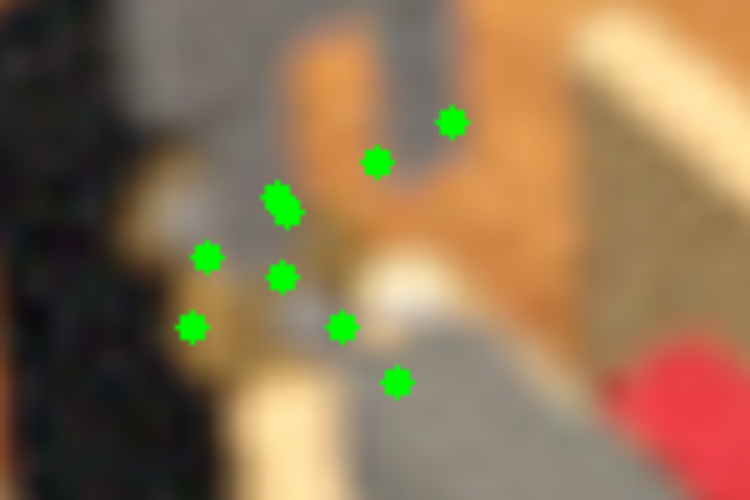

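```bash
python3 - <<'E'
from look import *
hit=env.line_to([.5155,.1735,.209],rate=.05,threshold=5)
s=env.read_state();print(hit,s["tcp_pos"],s["orientation"],s["wrist_force"],s["wrist_torque"],s["time"])
look("p2",["bar_collar"])
im=env.read_camera("scene");cv2.imwrite("pics/p2s.png",cv2.resize(im[150:220,240:330,::-1],None,fx=6,fy=6,interpolation=cv2.INTER_CUBIC))
A=cv2.imread("pics/p2.png")[130:250,225:405];cv2.imwrite("pics/p2z.png",cv2.resize(A,None,fx=4,fy=4,interpolation=cv2.INTER_CUBIC))
E
```

```text
False [0.51566925 0.17343617 0.20917848] [3.14155076e+00 2.18369353e-04 3.04567388e+00] [0.200032   0.3943289  0.25036277] [ 0.0530393   0.00814774 -0.07483573] 17.125
p2 bar_collar [(0.91, [329.5, 200.1])]
```

View pics/p2s.png

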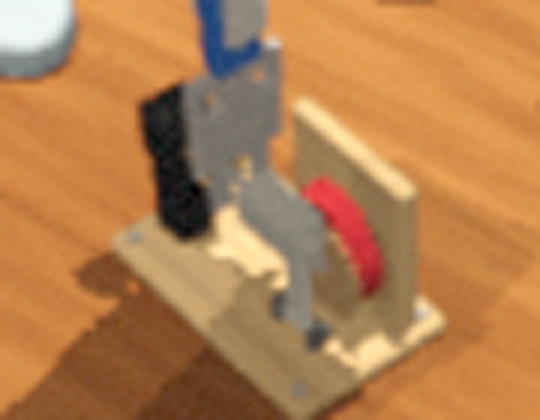

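View pics/p2z.png

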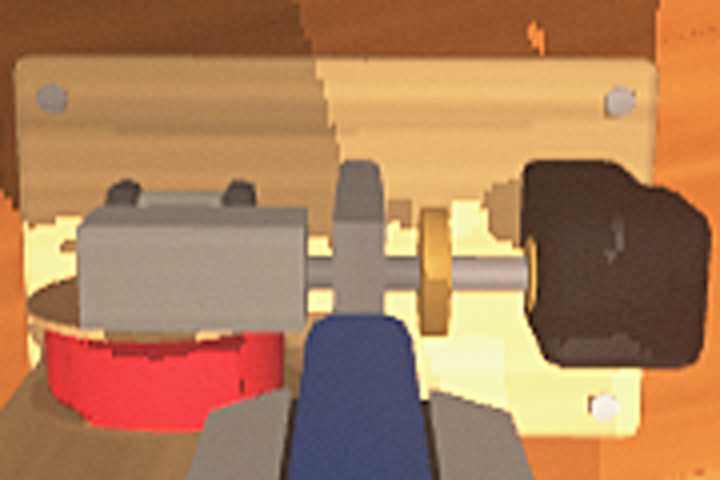

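```bash
python3 - <<'E'
from look import *
for i in range(4):
    env.pause(.1); s=env.read_state();print(s["wrist_force"],s["wrist_torque"],s["tcp_pos"])
E
```

```text
[ 0.5100876  -0.58669731 -1.95614132] [0.07461476 0.02328356 0.00964148] [0.51559212 0.17359825 0.2092102 ]
[ 0.80089646  0.02188357 -0.34761287] [ 0.03692961  0.03512559 -0.00662479] [0.51555065 0.17356531 0.20912429]
[ 0.39754704  0.0046208  -0.93258382] [0.01359461 0.05091933 0.00033793] [0.51550967 0.17355314 0.20907451]
[-0.16893814  0.36116107 -0.98586927] [0.06969012 0.04147016 0.00911147] [0.51549756 0.17351532 0.2090211 ]
```

```bash
python3 - <<'E'
from look import *
p=np.array([.5155,.1735,.209]); d=np.array([.0957,.9954,0])
for k in (.007,.012,.017,.022):
    hit=env.line_to(list(p+d*k),rate=.04,threshold=15)
    s=env.read_state();print(k,hit,s["tcp_pos"],s["wrist_force"],s["wrist_torque"][0],s["time"])
    if hit: break
env.pause(.4); s=env.read_state();print(s["tcp_pos"],s["wrist_force"],s["time"])
look("p3",["bar_collar"])
im=env.read_camera("scene");cv2.imwrite("pics/p3s.png",cv2.resize(im[150:220,240:330,::-1],None,fx=6,fy=6,interpolation=cv2.INTER_CUBIC))
A=cv2.imread("pics/p3.png")[130:250,225:405];cv2.imwrite("pics/p3z.png",cv2.resize(A,None,fx=4,fy=4,interpolation=cv2.INTER_CUBIC))
E
```

```text
0.007 False [0.51619464 0.18084957 0.20895263] [-0.34994818 -0.49123158 -0.35814464] 0.007429698042944846 18.0
0.012 False [0.51668626 0.18553351 0.20897239] [-0.55884534 -1.87779262  0.06374457] -0.44261526758710334 18.275
0.017 False [0.51717975 0.19045878 0.20898293] [ 0.61629081 -2.92625356 -0.32194475] -0.928891298487398 18.55
0.022 False [0.51765788 0.19536848 0.20898119] [ 0.0659867  -3.71549708 -0.0678474 ] -1.3605835906523112 18.825
[0.51760875 0.19531351 0.20899722] [ 0.61969562 -3.77115379 -0.70926341] 19.225
p3 bar_collar [(0.69, [314.5, 196.9])]
```

View pics/p3s.png

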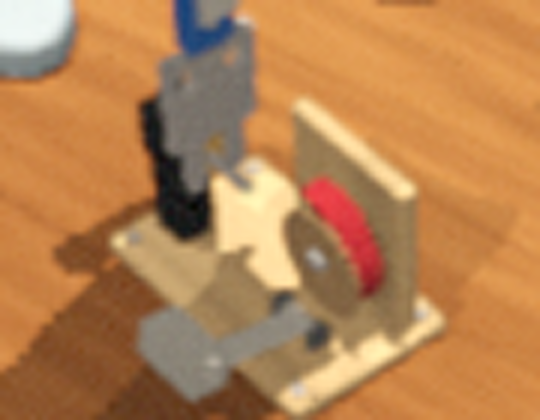

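View pics/p3z.png

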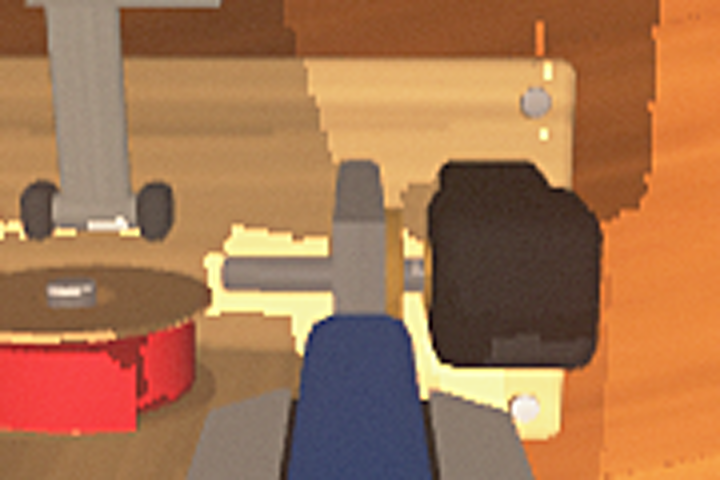

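```bash
python3 - <<'E'
from look import *
p=np.array([.5155,.1735,.209])
print(env.line_to(list(p),rate=.05,threshold=10)); s=env.read_state();print(s["wrist_force"])
print(env.line_to(list(p+[0,0,.11]),rate=.12,threshold=10)); s=env.read_state();print(s["tcp_pos"],s["wrist_force"],s["time"])
g=np.array([0.5250,-0.2007,0.153]); n=np.array([-.5386,-.8426,0])
env.reach(list(g+[0,0,.15]+n*.05),[np.pi,0,2.573]); s=env.read_state();print(s["tcp_pos"],s["wrist_force"],s["time"])
look("b1",["tool_grip"])
A=cv2.imread("pics/b1.png");B=cv2.imread("pics/l1.png")
cv2.imwrite("pics/b1c.png",np.hstack([cv2.resize(I[110:310,240:440],None,fx=2,fy=2) for I in (B,A)]))
im=env.read_camera("scene");cv2.imwrite("pics/b1s.png",cv2.resize(im[120:280,220:420,::-1],None,fx=3,fy=3))
E
```

```text
False
[-0.10502904  0.49042847 -1.15286326]
False
[0.51516337 0.17347859 0.31838171] [ 0.28632366  0.54174238 -1.69327339] 21.0333
[ 0.49873055 -0.24159673  0.30282774] [ 0.19180058  1.01067866 -0.75179166] 22.575
b1 tool_grip [(0.9, [396.0, 280.7]), (0.6, [314.8, 257.2])]
```

View pics/b1c.png

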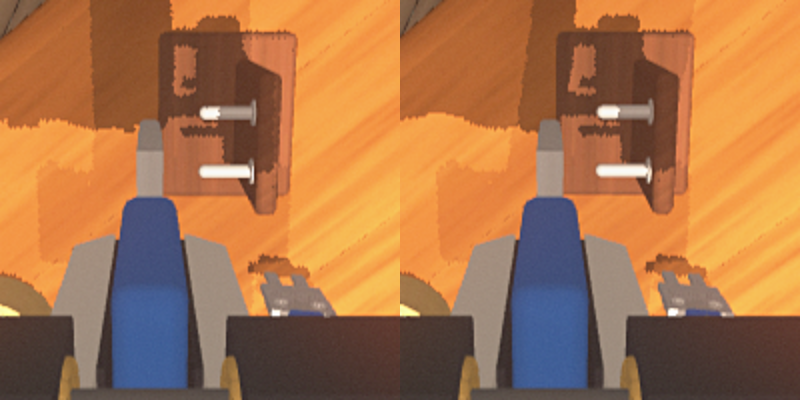

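View pics/b1s.png

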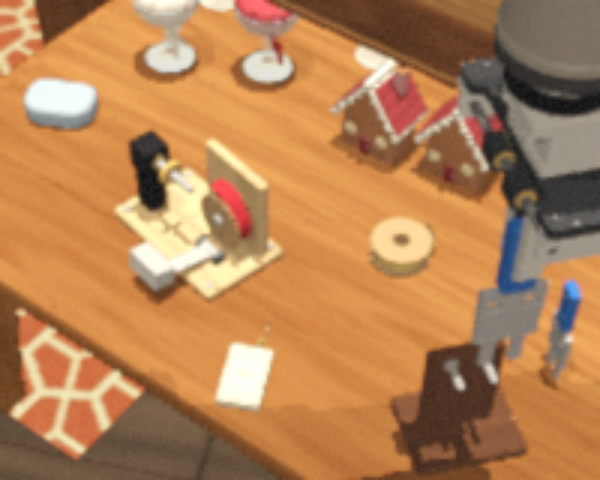

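```bash
python3 - <<'E'
from look import *
g=np.array([0.5250,-0.2007,0.153]); n=np.array([-.5386,-.8426,0]); u=np.array([0,0,.003])
print(env.line_to(list(g+u+n*.05),rate=.12,threshold=8)); env.pause(.3)
s=env.read_state();print(s["tcp_pos"]-(g+u+n*.05),s["wrist_force"])
hit=env.line_to(list(g+u),rate=.04,threshold=6); env.pause(.3)
s=env.read_state();print(hit,s["tcp_pos"]-g,s["wrist_force"],s["wrist_torque"],s["time"])
look("h1",[])
A=cv2.imread("pics/h1.png");B=cv2.imread("pics/g1.png")
cv2.imwrite("pics/h1c.png",np.hstack([cv2.resize(I[110:310,220:420],None,fx=2,fy=2) for I in (B,A)]))
im=env.read_camera("scene");cv2.imwrite("pics/h1s.png",cv2.resize(im[200:290,330:430,::-1],None,fx=5,fy=5))
E
```

```text
False
[1.17237591e-04 3.94482607e-05 2.05236603e-04] [-0.36623926 -0.24887944 -1.37542869]
False [-4.54935221e-05 -7.69678846e-05  3.01947948e-03] [ 0.2130271  -0.59299952 -1.13651349] [-0.00048145  0.05100303 -0.00969124] 26.1
```

View pics/h1c.png

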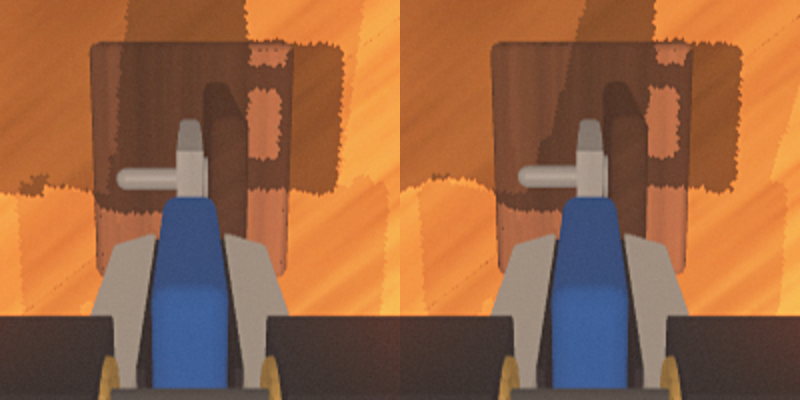

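View pics/h1s.png

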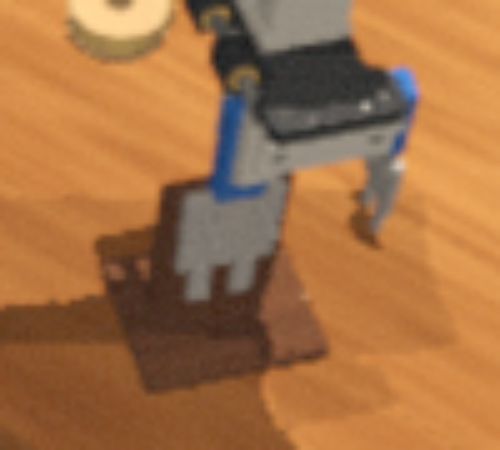

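```bash
python3 - <<'E'
from look import *
g=np.array([0.5250,-0.2007,0.153])
print(env.line_to(list(g),rate=.02,threshold=6)); env.pause(.2)
s=env.read_state();print(s["tcp_pos"]-g,s["wrist_force"])
env.gripper_to(0.6); env.pause(.2); s=env.read_state();print(s["gripper_width"],s["wrist_force"],s["time"])
env.line_to(list(g+[0,0,.12]),rate=.12)
env.reach([.48,-.27,.34],[np.pi,0,2.573])
look("f1",["tool_grip","tool_holes","rack_pins"])
im=env.read_camera("scene");cv2.imwrite("pics/f1s.png",cv2.resize(im[130:310,220:480,::-1],None,fx=3,fy=3))
A=cv2.imread("pics/f1.png");cv2.imwrite("pics/f1z.png",cv2.resize(A[100:220,310:440],None,fx=5,fy=5))
print(env.read_state()["time"])
E
```

```text
True
[ 1.49844381e-04 -9.64946964e-05 -8.88840681e-05] [-2.31454816  1.22672501  8.85566415]
0.6012876060987257 [-0.70135232  0.78956747 -0.57303087] 27.625
f1 tool_grip [(0.88, [417.2, 266.0]), (0.6, [396.6, 184.4])]
f1 tool_holes [(0.78, [383.1, 171.6]), (0.59, [407.2, 251.6])]
f1 rack_pins [(0.83, [387.9, 174.0])]
29.5333
```

View pics/f1s.png

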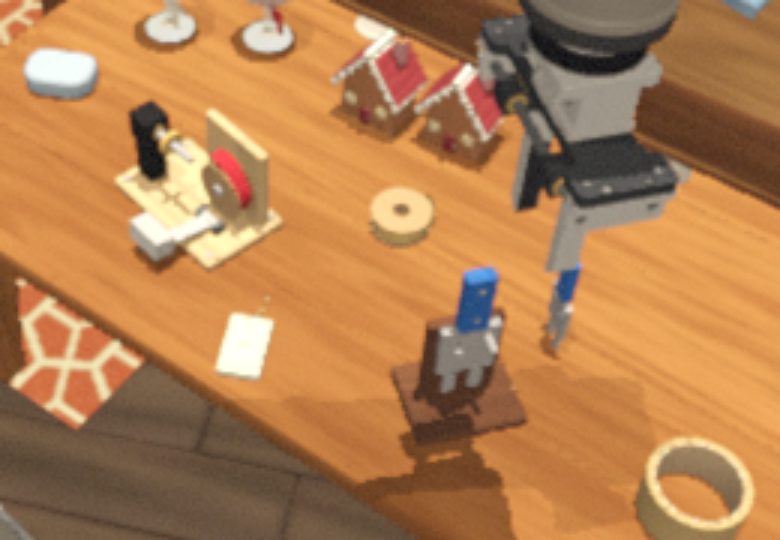

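View pics/f1z.png

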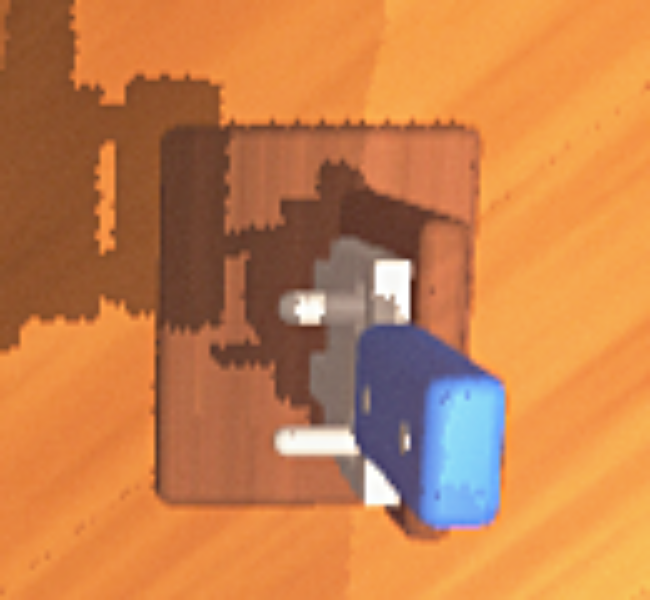

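Hung with both pins through, in the same pose as at the start. The gate is open, the bar is back out, the bystanders have not moved, and the robot is clear.

```bash
python3 - <<'E'
from plant import env
env.job_done(); print(env.read_state()["time"])
E
```

```text
the job is handed in; nothing more can be done
the job is handed in; nothing more can be done
```

The job is done and handed in at about 29.5 s of the 64 s allowed. I took the larger forked tool off the rack, set its fork astride the spring bar and pushed the collar about 13 mm in. The gate dropped open, and I hung the tool back on both pins by retracing the grasp pose.

**What the last pictures showed:**
- **Gate and bar:** the gate is fully down at the front of the dispenser and the bar has come back out.
- **Tool:** it hangs as it did at the start, with both pins showing through the holes.
- **Surroundings:** the other goods look unmoved in the last scene picture, checked by eye only. The gripper is clear of everything and never came near the dispenser; only the tool's tines touched it.

**Forces:** the push took about 3.8 N. The highest wrist force I read was about 9 N, when the tool settled onto the pins. That set off the line's 6 N stop right at its end point, so the position was still correct.

**Checks that disagreed:** before the push, the pictures put the tool about 3 mm lower in the grip than I had calculated. The margins covered this, and comparing pictures before and after the push showed no slip. The networks also reported the smaller look-alike tool, sometimes with the higher score; I told the two apart by position.

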